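Show all four sides of a silver box to the bench camera

ROBOT

A 6-joint arm with a two-finger parallel gripper is mounted at the origin on the work surface. World frame = base frame: x ahead of the robot, y to its left, z up, the work surface at z = 0. Lengths are in m, angles in rad, forces in N, time in s.
With the tool pointing down it reaches from about 0.375 to 0.975 m from the base axis. Payload 3.8 kg.
Tool frame: the origin (TCP) lies midway between the tips of the shut fingers; the grasp point (between the pads) lies 19 mm behind it; z points along the fingers, y is the line along which they close (so a half turn about z gives the same grasp; the last joint's range is limited). The gripper opens to 88 mm and grips with 3 to 60 N. Pads are 18 mm wide; open, the fingers measure 123 mm over their backs; the gripper's body (75 mm by 187 mm) begins 45 mm behind the grasp point.
Start: joints at [-0.037, 0.264, 1.604, -0, 1.274, -0.037], TCP at [0.675, -0, 0.239] pointing down, gripper open.
Joint ranges: [-2.63, 2.63], [-0.94, 2.18], [0.31, 2.57], [-1.31, 4.45], [0, 2.66], [-2.55, 2.55]. Speed limits (rad/s): [2.57, 2.57, 3.14, 3.14, 3.14, 3.14].

INTERFACE

Orientations are given as a rotation vector (axis times angle).
In Python, from cell import manip, inverse_kinematics, cams, order gives the robot as it stands. Calls block until the motion is done:
- manip.move_pose(position, orientation): joint-space move of the TCP to a pose.
- manip.move_linear(position, rate=0.15, rot=None): straight line of the TCP; rot=None keeps the orientation; rate is the mean speed in m/s.
- manip.set_joints(angles): joint-space move.
- manip.set_gripper(opening, force=None): finger opening in m; force is the grip in N (None keeps the last); returns when the fingers have stopped.
- manip.dwell(seconds).
- inverse_kinematics(position, orientation): joint angles nearest the present ones, or None.
- manip.state(): the state.
- cams.capture(name): name is "scene" or "side" or "wrist"; returns a dict with "image" (384x512x3 uint8, blue, green, red), "z_map" (384x512 float32, m along the optical axis (not along the pixel's ray), 0 where there is no reading), "intrinsics" (3x3 intrinsics, pixels), "k1" (the pictures are not rectified: a ray, as slopes to the right and down, at radius r is drawn at 1 + k1 r^2 times it, then the intrinsics apply), "position" and "orientation" of the camera in the world; the wrist camera has in their place "T_tool_cam" (4x4, takes a point from camera to tool coordinates, whose origin is the TCP and whose axes are the flange's). Camera axes: x right, y down, z forward; pixel columns grow to the right and rows downward; lengths in m; the calibration is good to about 2 mm. A picture is of the moment at which its call begins: read the wrist's pose just before it.
A pose or a line that the arm cannot do raises manip.IKError and nothing moves.
- order.close_job(): hands the job in; it is judged then, once.
The state is a dict: "clock": time; "joint_pos": joint angles; "joint_velocities": joint speeds; "tau": joint torques, N m; "tool_pos": TCP position; "tcp_rot": TCP orientation; "contact_force": force on the tool from outside, world axes, zero at the start; "moment": the same for the moment, N m; "gripper_width": finger opening in m; "grasp_force": force on a finger pad.
Only numpy, scipy, OpenCV 4.12 (cv2) and the standard library are available. Lean on these libraries where they do the work, as an engineer would, in place of code of your own. Each camera call takes 0.05 s, during which the arm holds its last target. There are 200 camera calls.

TASK

Fold the white reflector panel over towards the vise until it leans 30 degrees past upright, in line with the red line on its side plate. Then turn the vise so that the turquoise stone of the silver box squarely faces the camera lens and keep it still there for at least a second, then do the same with the coral, the jade and the amber stone, in that order, and leave it with the amber facing the camera and the reflector still on its line. Do not touch the silver box or the camera, and leave the other things on the bench where they are.

Things in the scene. Friction and masses are not known exactly. Their poses are not given: they have to be found in the camera images.
- station: Fixed inspection rig. Origin: on the bench surface, on the vertical axis of the vise's turning head; z up; its y axis points from the vise to the camera (x is to the right of that, level). Vise: dark steel round base 124 across up to 56 above the bench, on it a steel head 80 across (57 to 73 up) with two jaws (up to 91 up). A rail 50 wide and 12 high runs under vise and camera.
- turret (a joint): Angle (rad) of the vise's turning head with everything on it, about its vertical axis, growing counter-clockwise seen from above; it can turn round and round (more than two turns either way). 0 = the turquoise stone squarely faces the camera; pi/2: coral; pi: jade; 3pi/2: amber (plus any whole turn). Friction holds it where it is left (0.15 N m, about 2 N at the handle), with no detents and no coasting. It starts between about 0.45 and 4.2.
- handle (a point): Top centre of the head's upright turning handle: a round black peg 14 thick with a yellow tip, 78 from the turning axis, standing from 58 to 110 above the bench, joined to the head by an arm 10 thick, 59 to 69 above the bench. Seen from above, it stands 45 degrees counter-clockwise of the turquoise side (between turquoise and amber). Can be pushed round sideways from either side.
- casting: Square silver box, 36 x 36 x 42 high, clamped in the middle of the head, its top 115.5 above the bench with a small brass knob to 119.5. Origin: centre of its underside. Its +x side bears the turquoise stone, -y coral, -x jade, +y amber. Polished: not to be touched.
- camera: Black inspection camera (52 wide, 52 high, up to 134 above the bench) on a post, on the vise's rail; origin on the rail under its lens barrel's root, 180 from the vise axis, 12 above the bench. Its lens barrel points at the vise. Not to be touched.
- lens (a point): Centre of the camera lens's front face, 160 from the vise's turning axis, 108 above the bench.
- reflector_base: Grey foot of the folding reflector, fixed on the bench on the far side of the vise from the camera, 200 x 70 x 14; origin at the centre of its underside. Its x axis is along the hinge, its y axis points towards the vise. At its +x end stands a grey side plate 4 thick and 110 x 86, reaching 98 above the bench, with a red line rising from the hinge at the wanted angle (30 degrees from upright towards the vise).
- reflector_hinge (a point): Middle of the reflector's hinge line, 30 above the bench, over the foot's origin.
- reflector (a joint): Angle (rad) of the white reflector panel (150 wide, 5 thick, its free edge 110 from the hinge, blue strip along it): 0 upright, positive leaning towards the vise, negative leaning away. Range -1.2 to 1.2; starts between -0.55 and -0.15. A stiff hinge holds it where it is left (0.15 N m, about 2.3 N at 65 from the hinge; while it leans away, a push on its free edge that follows the rising edge upwards goes easiest).
- panel_edge (a point): Middle of the reflector panel's free edge, 110 from the hinge.
- turquoise (a point): Front of the blue-green turquoise stone (17 across) in the middle of its side of the silver box, 20 from the turning axis, 98 above the bench; a bar of the same colour lies along that side's top edge.
- coral (a point): Front of the red coral stone (17 across) in the middle of its side of the silver box, 20 from the turning axis, 98 above the bench; a bar of the same colour lies along that side's top edge.
- jade (a point): Front of the dark green jade stone (17 across) in the middle of its side of the silver box, 20 from the turning axis, 98 above the bench; a bar of the same colour lies along that side's top edge.
- amber (a point): Front of the orange-yellow amber stone (17 across) in the middle of its side of the silver box, 20 from the turning axis, 98 above the bench; a bar of the same colour lies along that side's top edge.
- bead_jar: glass jar, 60 wide, 75 tall (sizes in mm); a bystander to be left alone.
- wire_spool: wooden spool of copper wire, 56 across, 32 tall (sizes in mm); a bystander to be left alone.
- bead_tin: small round aluminium tin, 52 across, 20 tall (sizes in mm); a bystander to be left alone.
- bowl: dark wooden bowl, 120 across, 45 tall (sizes in mm); a bystander to be left alone.
- screwdriver: screwdriver with orange handle, lying (sizes in mm); a bystander to be left alone.
- brush: brush with blue handle, lying (sizes in mm); a bystander to be left alone.
- ring_mandrel: tapered steel ring mandrel, 260 long, lying, its origin at mid-length on the bench (sizes in mm); a bystander to be left alone.
- wax_block: green carving-wax block 70 x 45 x 25 (sizes in mm); a bystander to be left alone.

How it is judged:
On the way, in this order (a step that is already met when the one before it is completed fails the run):
1. the reflector leans 30 degrees towards the vise (value of joint reflector between 0.404 and 0.644 rad), for 0.3 s.
2. the turquoise stone squarely faces the camera and is kept still there (angle between the x axis of casting and the y axis of station, either way round below 0.14 rad and horizontal distance between turquoise and lens below 0.148 m and velocity of joint turret between -0.15 and 0.15 rad/s), for 0.8 s.
3. the coral stone squarely faces the camera and is kept still there (angle between the y axis of casting and the y axis of station, either way round below 0.14 rad and horizontal distance between coral and lens below 0.148 m and velocity of joint turret between -0.15 and 0.15 rad/s), for 0.8 s.
4. the jade stone squarely faces the camera and is kept still there (angle between the x axis of casting and the y axis of station, either way round below 0.14 rad and horizontal distance between jade and lens below 0.148 m and velocity of joint turret between -0.15 and 0.15 rad/s), for 0.8 s.
5. the amber stone squarely faces the camera and is kept still there (angle between the y axis of casting and the y axis of station, either way round below 0.14 rad and horizontal distance between amber and lens below 0.148 m and velocity of joint turret between -0.15 and 0.15 rad/s), for 0.8 s.
At the end, for the whole second after the job is handed in: The amber stone faces the camera within 8 degrees, the vise at rest, and the reflector rests leaning 30 degrees (within about 7) towards the vise (all of step 1 and all of step 5 and velocity of joint reflector between -0.05 and 0.05 rad/s); the robot touches nothing.
It fails at once if the silver box is touched (contact force between casting and the fingers above 0.5 N or contact force between casting and the arm above 0.5 N).
It fails at once if the camera is touched (contact force between camera and the fingers above 0.5 N or contact force between camera and the arm above 0.5 N).
It fails at once if a bystander is moved by more than 2 cm (distance of any of bead_jar, wire_spool, bead_tin, bowl, screwdriver, brush, ring_mandrel, wax_block from where it was at the start of the episode above 0.02 m).
It also fails if it takes over 72 s, if anything falls off the work surface, if the arm or the gripper's body presses on something with over 40 N, if the wrist force passes 120 N, or if a joint passes its speed limit or range.

## Working session

There is one attempt and no reset: what is moved stays moved. The work goes in short steps, each a Python script; the robot and the scene stay as the last script left them, time stands still between calls to the robot, and variables do not carry over. Pictures are saved under pics/ and viewed, at most 10 in all, crops included, and the job is handed in when it is done.

```bash
ls; mkdir -p pics; python3 - <<'E'
from cell import manip,cams
import cv2,numpy as np
for n in("scene","side"):
    c=cams.capture(n); cv2.imwrite(f"pics/{n}0.png",c["image"]); np.savez(f"{n}0.npz",**c)
    print(n,c["intrinsics"],c["k1"],c["position"],c["orientation"])
print(manip.state())
E
```

```text
pics
scene [[468.22257802   0.         257.62945779]
 [  0.         468.22257802 193.64567515]
 [  0.           0.           1.        ]] -0.09327572502028934 [ 1.55049209 -0.01116419  1.02027647] [-1.70653825 -1.71888094  0.77044062]
side [[417.10205374   0.         257.64189418]
 [  0.         417.10205374 195.85060153]
 [  0.           0.           1.        ]] -0.027400301814689786 [ 0.46042778 -0.93611501  0.82868646] [-2.22015242  0.12604555 -0.03424734]
{'clock': 0.1, 'joint_pos': array([-3.68946946e-02,  2.64654056e-01,  1.60524136e+00, -1.32407864e-05,
        1.27369151e+00, -3.69247990e-02]), 'joint_velocities': array([-0.00034235, -0.00073662, -0.00215435, -0.00119394, -0.0006387 ,
        0.00135045]), 'tau': array([ 2.09863060e-04, -5.03614998e+01, -3.58072400e+01,  7.29403482e-02,
        2.32994242e-02, -8.27531630e-05]), 'tool_pos': array([6.74357224e-01, 2.11466304e-05, 2.37526397e-01]), 'tcp_rot': array([-2.22037605e+00, -2.22045153e+00,  2.14539817e-03]), 'contact_force': array([-0.07344447,  0.3245098 , -0.4314833 ]), 'moment': array([ 0.01603612, -0.01467122, -0.00788739]), 'grasp_force': 0.0, 'gripper_width': 0.08826067187859923}
```

View pics/scene0.png

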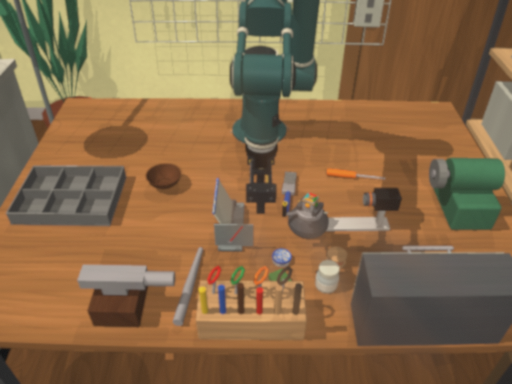

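View pics/side0.png

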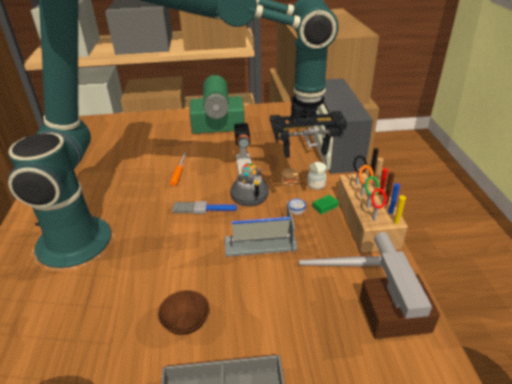

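The scene view shows the vise at about (308,215), the camera at (385,200) and the reflector at (233,220), leaning away. Next I'll build point clouds and look at enlarged crops.

```bash
cat > h.py <<'E'
import numpy as np,cv2
from scipy.spatial.transform import Rotation as R
def cloud(c,T=None):
    K=c["intrinsics"];k=float(c["k1"]);H,W=c["z_map"].shape
    uv=np.stack(np.meshgrid(np.arange(W),np.arange(H)),-1).reshape(-1,1,2).astype(float)
    p=cv2.undistortPoints(uv,K,np.array([k,0,0,0,0.])).reshape(H,W,2)
    P=np.dstack([p,np.ones((H,W))])*c["z_map"][...,None]
    if T is None: Rm,t=R.from_rotvec(c["position"]*0+c["orientation"]).as_matrix(),c["position"]
    else: Rm,t=T[:3,:3],T[:3,3]
    W_=P@Rm.T+t; W_[c["z_map"]==0]=np.nan
    return W_
def proj(c,X):
    Rm=R.from_rotvec(c["orientation"]).as_matrix()
    q=cv2.projectPoints((np.atleast_2d(X)-c["position"])@Rm,np.zeros(3),np.zeros(3),c["intrinsics"],np.array([float(c["k1"]),0,0,0,0.]))[0]
    return q.reshape(-1,2)
E
python3 - <<'E'
from h import *
boxes={"scene":(195,145,220,165),"side":(165,110,190,160)}
for n,(x,y,w,h) in boxes.items():
    c=dict(np.load(n+"0.npz")); P=cloud(c)
    cv2.imwrite(f"pics/{n}c.png",cv2.resize(c["image"][y:y+h,x:x+w],None,fx=3.6,fy=3.6,interpolation=cv2.INTER_CUBIC))
    pts={"scene":[(308,215),(385,200),(385,220),(233,240),(217,182),(240,205),(290,180),(282,257)],"side":[(250,190),(241,130),(260,245),(258,221),(250,165)]}[n]
    for u,v in pts: print(n,u,v,P[v,u].round(3))
    Q=P.reshape(-1,3); m=(np.abs(Q[:,2]-.056)<.006)&(Q[:,0]>.6)&(Q[:,0]<1)&(abs(Q[:,1]-.1)<.15)
    print(n,"z56",m.sum(),np.median(Q[m],0) if m.any() else 0)
E
```

```text
scene 308 215 [0.557 0.144 0.072]
scene 385 200 [0.551 0.363 0.128]
scene 385 220 [0.516 0.392 0.013]
scene 233 240 [ 0.626 -0.074  0.036]
scene 217 182 [ 0.489 -0.125  0.138]
scene 240 205 [ 0.454 -0.06   0.014]
scene 290 180 [0.332 0.105 0.019]
scene 282 257 [0.676 0.066 0.021]
scene z56 359 [0.92790954 0.06890732 0.05574513]
side 250 190 [0.529 0.105 0.055]
side 241 130 [0.522 0.347 0.136]
side 260 245 [ 0.537 -0.1    0.014]
side 258 221 [ 0.531 -0.125  0.125]
side 250 165 [0.535 0.152 0.117]
side z56 209 [0.80983072 0.17526654 0.056138  ]
```

View pics/scenec.png

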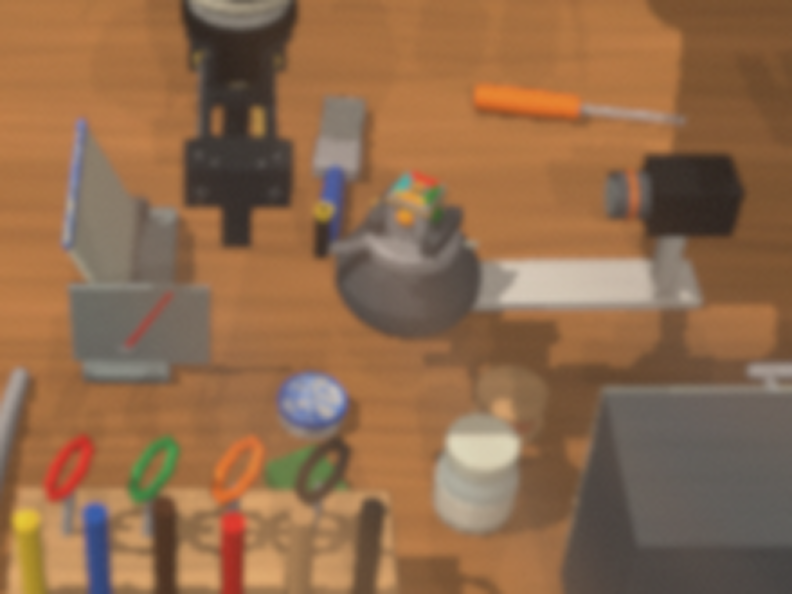

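View pics/sidec.png

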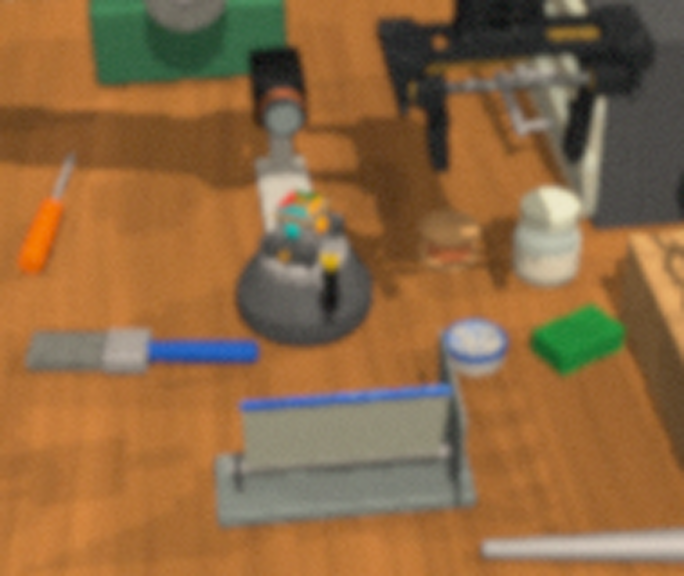

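The side crop shows the yellow handle tip at full-image pixel (257,182), on the reflector side of the vise. The turquoise stone faces roughly towards the reflector. Next I'll locate the vise axis, station yaw, handle and panel.

```bash
python3 - <<'E'
from h import *
for n in("scene","side"):
    c=dict(np.load(n+"0.npz")); P=cloud(c); hsv=cv2.cvtColor(c["image"],cv2.COLOR_BGR2HSV)
    H,S,V=[hsv[...,i].astype(int) for i in range(3)]
    x,y,z=P[...,0],P[...,1],P[...,2]
    reg=lambda a,b,c_,d,e,f:(x>a)&(x<b)&(y>c_)&(y<d)&(z>e)&(z<f)
    # vise base silhouettes
    m=reg(.44,.64,.04,.25,.045,.06)
    q=P[m][:,:2]; 
    if len(q)>20:
        from scipy.optimize import least_squares
        far=q
        (cx,cy),r=cv2.minEnclosingCircle(far.astype(np.float32)); print(n,"base circle",cx,cy,r,len(q))
    # rail
    m=reg(.45,.64,.225,.42,.007,.017)&(S<70)
    if m.sum()>20: print("rail",cv2.minAreaRect(P[m][:,:2].astype(np.float32)),m.sum(), P[m].mean(0))
    m=reg(.40,.68,-.2,0,.009,.019)&(S<90)
    if m.sum()>20: print("foot",cv2.minAreaRect(P[m][:,:2].astype(np.float32)),m.sum())
    m=reg(.4,.7,-.2,.0,.08,.16)&(H>100)&(H<130)&(S>100)
    if m.sum(): q=P[m];print("blue",m.sum(),q.mean(0),q[q[:,0].argmin()],q[q[:,0].argmax()])
    m=reg(.4,.7,.28,.42,.08,.15)&(V<60)
    if m.sum(): q=P[m];print("cam",m.sum(),np.percentile(q,[2,50,98],axis=0).round(3).tolist())
    m=reg(.42,.66,.02,.3,.09,.125)&(S>90)&(V>60)
    for h0,h1,k in((22,33,"yellow"),(10,21,"orange"),(80,96,"turq"),(50,79,"green"),(0,6,"red")):
        mm=m&(H>=h0)&(H<=h1); 
        if mm.sum(): print(k,mm.sum(),np.argwhere(mm).mean(0).round(1),P[mm].mean(0).round(4))
    for u,v in ([(285,203),(286,204),(284,204)] if n=="scene" else [(256,182),(257,182),(257,183)]): print(P[v,u].round(4),hsv[v,u])
E
```

```text
scene base circle 0.5407276153564453 0.1368047147989273 0.06622492522001266 281
rail ((0.5278291702270508, 0.31158801913261414), (0.05555634945631027, 0.17454349994659424), 1.887024164199829) 633 [0.53028349 0.30747101 0.01234414]
foot ((0.5847768187522888, -0.07272559404373169), (0.1325463056564331, 0.2649766802787781), 62.24033737182617) 396
cam 442 [[0.512, 0.341, 0.093], [0.548, 0.375, 0.13], [0.554, 0.405, 0.138]]
yellow 16 [201.6 301.9] [0.5451 0.1238 0.1137]
orange 130 [201.9 303.8] [0.5405 0.1301 0.1084]
turq 2 [195.5 306.5] [0.5235 0.1384 0.1182]
green 2 [199.  314.5] [0.5385 0.1605 0.1182]
red 7 [194.1 311.9] [0.5162 0.1548 0.1173]
[0.5545 0.0743 0.116 ] [ 22 166 167]
[0.5512 0.0776 0.1091] [ 21 138 157]
[0.5515 0.0718 0.1093] [ 22 181 173]
side base circle 0.5278740525245667 0.1450776755809784 0.05247946456074715 202
rail ((0.5247372984886169, 0.33152738213539124), (0.047909531742334366, 0.12363381683826447), 1.1015279293060303) 132 [0.51997928 0.34326483 0.011789  ]
foot ((0.5661695599555969, -0.09733303636312485), (0.11437176167964935, 0.26312893629074097), 73.12413024902344) 918
blue 106 [ 0.54068445 -0.12820195  0.12885659] [ 0.46662332 -0.13086067  0.1300464 ] [ 0.61159018 -0.12597793  0.13032815]
cam 144 [[0.501, 0.334, 0.117], [0.521, 0.358, 0.134], [0.545, 0.399, 0.136]]
yellow 29 [176.6 254.1] [0.5421 0.0974 0.1103]
orange 68 [170.  252.6] [0.5413 0.1369 0.1078]
turq 20 [172.5 245.9] [0.5199 0.1316 0.1035]
red 10 [164.8 244.4] [0.5176 0.1552 0.1169]
[0.5452 0.0695 0.1091] [ 23 216 208]
[0.5482 0.0698 0.1086] [ 23 210 210]
[0.5479 0.0676 0.1065] [ 23 222 192]
```

```bash
cat >> h.py <<'E'
def wrist(manip,cams):
    s=manip.state(); c=cams.capture("wrist")
    T=np.eye(4);T[:3,:3]=R.from_rotvec(s["tcp_rot"]).as_matrix();T[:3,3]=s["tool_pos"]
    T=T@c["T_tool_cam"]; c["position"]=T[:3,3];c["orientation"]=R.from_matrix(T[:3,:3]).as_rotvec()
    return c
E
python3 - <<'E'
from h import *
from cell import manip,cams
s=manip.state()
manip.set_gripper(0.0)
manip.move_pose([.5,.06,.42],s["tcp_rot"])
c=wrist(manip,cams); np.savez("w1.npz",**c); print(c["T_tool_cam"],c["intrinsics"][0,0],c["position"],manip.state()["clock"])
cv2.imwrite("pics/w1.png",cv2.resize(c["image"],(800,600)))
E
```

```text
[[-8.69214664e-04 -9.55207933e-01 -2.95934196e-01  7.65232176e-02]
 [ 9.99999597e-01 -7.63677598e-04 -4.72211103e-04 -4.05115539e-04]
 [ 2.25061476e-04 -2.95934487e-01  9.55208212e-01 -1.44963364e-01]
 [ 0.00000000e+00  0.00000000e+00  0.00000000e+00  1.00000000e+00]] 287.8001919313816 [0.50028361 0.13637672 0.56363484] 2.4667
```

View pics/w1.png

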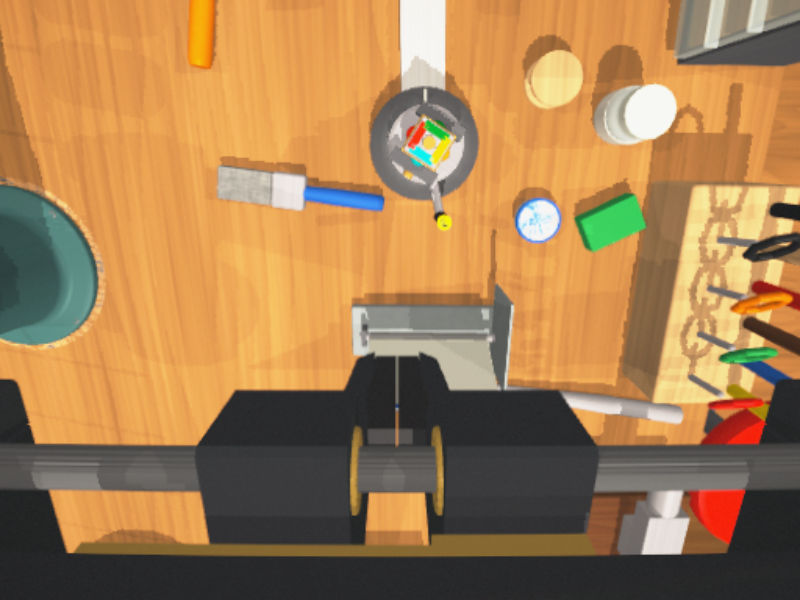

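The wrist view shows the knob at (430,142), the yellow tip at (444,221) and turquoise facing lower-left, so the turret is near 2.5 rad.

```bash
python3 - <<'E'
from h import *
c=dict(np.load("w1.npz")); P=cloud(c); hsv=cv2.cvtColor(c["image"],cv2.COLOR_BGR2HSV)
H,S,V=[hsv[...,i].astype(int) for i in range(3)]
x,y,z=P[...,0],P[...,1],P[...,2]
reg=lambda a,b,c_,d,e,f:(x>a)&(x<b)&(y>c_)&(y<d)&(z>e)&(z<f)
m=reg(.44,.64,.04,.22,.05,.06)&(S<80)
print("base",cv2.minEnclosingCircle(P[m][:,:2].astype(np.float32)),m.sum())
m=reg(.44,.64,.2,.5,.007,.017)&(S<60)
q=P[m]; 
yb=np.arange(q[:,1].min(),q[:,1].max(),.01)
cx=[((q[(abs(q[:,1]-b)<.005)][:,0].min()+q[(abs(q[:,1]-b)<.005)][:,0].max())/2) for b in yb]
print("rail",np.polyfit(yb,cx,1),q[:,1].min(),q[:,1].max())
m=reg(.4,.7,-.2,0,.010,.018)&(S<90); r=cv2.minAreaRect(P[m][:,:2].astype(np.float32)); print("foot",r,m.sum(), P[m].min(0),P[m].max(0))
m=reg(.46,.62,.03,.25,.09,.13)&(S>110)&(V>90)
for h0,h1,k in((22,33,"yellow"),(10,21,"orange"),(80,100,"turq"),(45,79,"green"),(0,7,"red")):
    mm=(m&(H>=h0)&(H<=h1)).astype(np.uint8); N,L,st,ce=cv2.connectedComponentsWithStats(mm)
    for i in range(1,N):
        if st[i,4]>3: print(k,st[i,4],ce[i].round(1),P[L==i].mean(0).round(4))
v,u=136,284
m=reg(.46,.7,-.2,.0,.09,.102)&(S<90);print("plate",P[m].min(0) if m.any() else 0,P[m].max(0) if m.any() else 0)
E
```

```text
base ((0.5295872688293457, 0.1513717621564865), 0.05248504504561424) 712
rail [-0.02898034  0.53451537] 0.20929991035542267 0.2989852758439515
foot ((0.5504931807518005, -0.11004561185836792), (0.21890394389629364, 0.15461963415145874), 9.50309944152832) 1576 [ 0.43857333 -0.16832659  0.01001012] [ 0.67120699 -0.01936174  0.0177766 ]
yellow 46 [274.2  91.1] [0.529  0.1489 0.1185]
yellow 104 [282.   96.3] [0.5409 0.1416 0.1146]
yellow 74 [283.6 142.1] [0.5459 0.0727 0.1084]
orange 39 [263.3  86.8] [0.5131 0.1551 0.1099]
orange 4 [277.5  77.8] [0.534  0.1679 0.1098]
orange 4 [273.5  87.2] [0.5279 0.1543 0.1178]
orange 4 [289.2  90.5] [0.552  0.15   0.1098]
orange 6 [286.8  95.8] [0.5491 0.1424 0.106 ]
orange 7 [275.9 107.9] [0.5325 0.1249 0.11  ]
turq 76 [269.6  98.8] [0.5224 0.138  0.116 ]
turq 19 [265.8 103.8] [0.5174 0.1306 0.1025]
green 83 [278.4  83. ] [0.5351 0.1602 0.1161]
green 13 [281.7  78.7] [0.541  0.1671 0.1018]
red 86 [266.5  86.7] [0.5177 0.1551 0.116 ]
red 20 [261.6  83.7] [0.5108 0.16   0.1021]
plate [ 0.55381218 -0.12215096  0.09002274] [ 0.62682369 -0.01695345  0.10193982]
```

```bash
cat >> h.py <<'E'
def panel(c):
    """reflector angle from white panel/blue strip points in station-aligned frame"""
    P=cloud(c); hsv=cv2.cvtColor(c["image"],cv2.COLOR_BGR2HSV)
    m=(P[...,0]>.45)&(P[...,0]<.63)&(P[...,1]>-.2)&(P[...,1]<.03)&(P[...,2]>.1)&(P[...,2]<.16)&(hsv[...,0]>100)&(hsv[...,0]<130)&(hsv[...,1]>100)
    return m.sum(),P[m].mean(0) if m.any() else None
E
python3 - <<'E'
from h import *
from cell import manip,cams
rot=[-np.pi/2**.5,-np.pi/2**.5,0]
manip.move_pose([.540,-.178,.20],rot)
manip.move_linear([.540,-.178,.081],rate=.15)
f=lambda:print(manip.state()["tool_pos"].round(4),manip.state()["contact_force"].round(1),panel(cams.capture("side")))
f()
manip.move_linear([.540,-.140,.081],rate=.06);f()
manip.move_linear([.538,-.085,.095],rate=.06);f()
manip.move_linear([.537,-.056,.095],rate=.06);f()
c=cams.capture("side");cv2.imwrite("pics/s2.png",cv2.resize(c["image"][130:290,150:360],None,fx=3.6,fy=3.6))
print(manip.state()["clock"])
E
```

```text
[ 0.541  -0.1781  0.0821] [ 0.9 -0.5 -0.3] (np.int64(0), None)
[ 0.54   -0.1398  0.081 ] [-0.7  0.3  0.2] (np.int64(0), None)
[ 0.538  -0.0847  0.095 ] [-0.6 -0.4 -0.1] (np.int64(0), None)
[ 0.537  -0.0553  0.0951] [-0.1 -0.8 -0. ] (np.int64(0), None)
7.4167
```

View pics/s2.png

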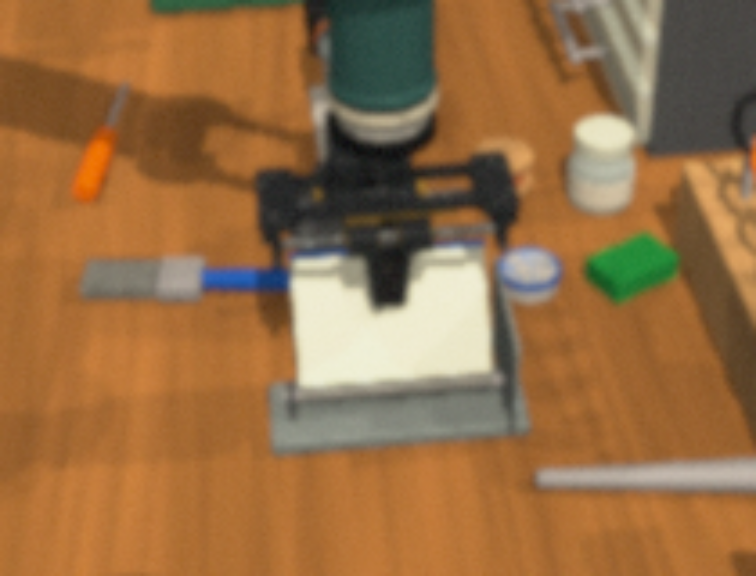

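The panel has tipped forward. I'll fit a plane to its white face to get the angle.

```bash
cat >> h.py <<'E'
def lean(c):
    P=cloud(c); hsv=cv2.cvtColor(c["image"],cv2.COLOR_BGR2HSV)
    m=(P[...,0]>.475)&(P[...,0]<.605)&(P[...,1]>-.14)&(P[...,1]<.03)&(P[...,2]>.045)&(P[...,2]<.115)&(hsv[...,2]>140)&(hsv[...,1]<70)
    q=P[m]; 
    for _ in range(3):
        ctr=q.mean(0); n=np.linalg.svd(q-ctr,full_matrices=False)[2][2]; d=abs((q-ctr)@n); q=q[d<max(.003,2*d.std())]
    n*=np.sign(-n[1]); 
    # back normal: (0,-cos a, sin a); y of back face at z=.095 and .03
    f=lambda z:(ctr[1]-n[2]*(z-ctr[2])/n[1]-n[0]*(.537-ctr[0])/n[1])
    return len(q),np.arctan2(n[2],-n[1]),n.round(3),f(.03),f(.095)
E
python3 - <<'E'
from h import *
from cell import cams
print(lean(cams.capture("side")))
E
```

```text
(1011, np.float64(0.5882345799886248), array([-0.009, -0.832,  0.555]), np.float64(-0.08657357560939248), np.float64(-0.04321845889654856))
```

```bash
python3 - <<'E'
from h import *
from cell import manip,cams
rot=[-np.pi/2**.5,-np.pi/2**.5,0]
manip.move_linear([.537,-.13,.095],rate=.15)
manip.move_linear([.537,-.14,.24],rate=.3)
manip.move_pose([.5,.06,.42],rot)
c=cams.capture("side");print(lean(c),panel(c))
P=cloud(c)
s=cams.capture("scene");print(panel(s))
np.savez("scene2.npz",**s);np.savez("side2.npz",**c)
w=wrist(manip,cams);np.savez("w2.npz",**w);print(panel(w))
cv2.imwrite("pics/sc2.png",cv2.resize(s["image"][170:260,190:310],None,fx=6,fy=6,interpolation=cv2.INTER_CUBIC));print(manip.state()["clock"])
E
```

```text
(1141, np.float64(0.5944236675724945), array([-0.012, -0.828,  0.56 ]), np.float64(-0.0868889437972535), np.float64(-0.04295014374894094)) (np.int64(37), array([ 0.51742362, -0.02512601,  0.12181876]))
(np.int64(0), None)
(np.int64(326), array([ 0.54458656, -0.02439283,  0.12045631]))
9.95
```

View pics/sc2.png

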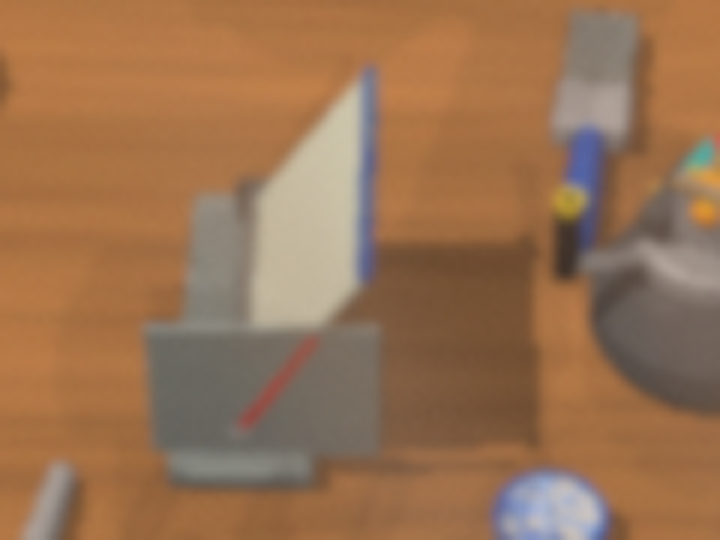

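The panel leans about 0.585 rad by three estimates, slightly past the red line. I'll nudge it back about 0.05 rad from the front.

```bash
python3 - <<'E'
from h import *
from cell import manip,cams
rot=[-np.pi/2**.5,-np.pi/2**.5,0]
manip.move_pose([.539,.012,.22],rot)
manip.move_linear([.539,.012,.100],rate=.15)
manip.move_linear([.539,-.0165,.100],rate=.04)
print(manip.state()["tool_pos"],manip.state()["contact_force"])
manip.move_linear([.539,.012,.100],rate=.1)
manip.move_linear([.539,.012,.2],rate=.25)
manip.move_pose([.5,.06,.42],rot)
c=cams.capture("side");print(lean(c),panel(c))
w=wrist(manip,cams);print(panel(w),manip.state()["clock"])
E
```

```text
[ 0.53929075 -0.01658004  0.10015282] [0.62864493 2.134689   1.72082406]
(1121, np.float64(0.5314286344718909), array([-0.005, -0.862,  0.507]), np.float64(-0.08635795685939712), np.float64(-0.04814850606455421)) (np.int64(36), array([ 0.51927141, -0.03112762,  0.12560183]))
(np.int64(53), array([ 0.56180501, -0.02983712,  0.12390761])) 14.6083
```

The reflector is at 0.53 rad. Next I'll grip the handle gently, turn clockwise to turquoise and check.

```bash
cat >> h.py <<'E'
AX=np.array([.529,.149]); RAD=.0782; YAW=1.66; ROT=[-np.pi/2**.5,-np.pi/2**.5,0]; ZT=.080
def pt(az,z=ZT): a=np.radians(az); return [AX[0]+RAD*np.cos(a),AX[1]+RAD*np.sin(a),z]
def turn(manip,a0,a1):
    n=int(np.ceil(abs(a1-a0)/10)); fm=0
    for a in np.linspace(a0,a1,n+1)[1:]:
        manip.move_linear(pt(a),rate=.07); fm=max(fm,np.linalg.norm(manip.state()["contact_force"]))
    s=manip.state(); d=s["tool_pos"][:2]-AX
    print("az",np.degrees(np.arctan2(d[1],d[0])),"w",s["gripper_width"],"maxF",fm,"t",s["clock"])
def bars(c):
    P=cloud(c); hsv=cv2.cvtColor(c["image"],cv2.COLOR_BGR2HSV); H,S,V=[hsv[...,i].astype(int) for i in range(3)]
    m=(np.hypot(P[...,0]-AX[0],P[...,1]-AX[1])<.035)&(P[...,2]>.112)&(P[...,2]<.118)&(S>110)&(V>70); o={}
    for h0,h1,k in((22,33,"amber"),(80,100,"turq"),(45,79,"jade"),(0,7,"coral")):
        mm=m&(H>=h0)&(H<=h1)
        if mm.sum()>3: d=P[mm].mean(0)[:2]-AX; o[k]=(int(mm.sum()),float(np.degrees(np.arctan2(d[1],d[0])).round(1)))
    return o
E
python3 - <<'E'
from h import *
from cell import manip,cams
manip.set_gripper(.036)
p=[.546,.0725]
manip.move_pose(p+[.2],ROT); manip.move_linear(p+[ZT],rate=.12)
manip.set_gripper(0,force=10); s=manip.state();print(s["tool_pos"],s["gripper_width"],s["grasp_force"],s["contact_force"])
turn(manip,-77.5,-145.)
turn(manip,-145,135+YAW-360)
manip.dwell(1.2)
print(bars(wrist(manip,cams)),bars(cams.capture("scene")),bars(cams.capture("side")))
E
```

```text
[0.54650156 0.07246436 0.0805613 ] 0.0135494835198074 9.999455851502717 [ 0.0502142  -0.0402054   2.48728193]
az -145.4739847172345 w 0.01340058633111816 maxF 7.69257342678249 t 20.1833
az 136.646044225101 w 0.013669903255142928 maxF 19.27663050599789 t 22.9167
{} {'amber': (4, -128.5), 'coral': (15, -1.4)} {'amber': (6, -108.2), 'coral': (8, 5.0)}
```

```bash
python3 - <<'E'
from h import *
from cell import manip,cams
b=135+YAW-360
for i in range(3):
    turn(manip,b+90*i,b+90*(i+1)); manip.dwell(1.3)
    print(manip.state()["contact_force"],bars(cams.capture("scene")),bars(cams.capture("side")))
manip.set_gripper(.036); manip.dwell(.3)
manip.move_linear(pt(b+270,.2),rate=.12)
manip.move_pose([.5,.06,.42],ROT); manip.dwell(.3)
w=wrist(manip,cams); print(bars(w)); c=cams.capture("side"); print(lean(c),panel(w),manip.state()["clock"])
cv2.imwrite("pics/end.png",cv2.resize(w["image"],(800,600)))
E
```

```text
az -134.0370302867987 w 0.013620995686415845 maxF 14.127157314862314 t 27.3417
[-5.87412061 -5.68747695 10.58895933] {'coral': (8, 102.4)} {}
az -43.2013479764041 w 0.01357047820680606 maxF 13.721983104681518 t 31.8167
[ -2.27335504   4.32029294 -16.55301652] {} {'coral': (5, -168.8)}
az 46.60383154572932 w 0.013772694587732717 maxF 15.12399478837242 t 36.2917
[ 3.26462185  4.90858021 -1.76581138] {'amber': (4, 154.5), 'coral': (7, -75.0)} {'amber': (5, 162.2), 'coral': (12, -99.7)}
{'amber': (105, 92.6), 'turq': (92, 1.0), 'jade': (69, 179.0), 'coral': (80, -86.6)}
(1072, np.float64(0.5329604214031096), array([-0.008, -0.861,  0.508]), np.float64(-0.086561727157743), np.float64(-0.04821818396642428)) (np.int64(292), array([ 0.54537769, -0.0294215 ,  0.12404753])) 41.1333
```

View pics/end.png

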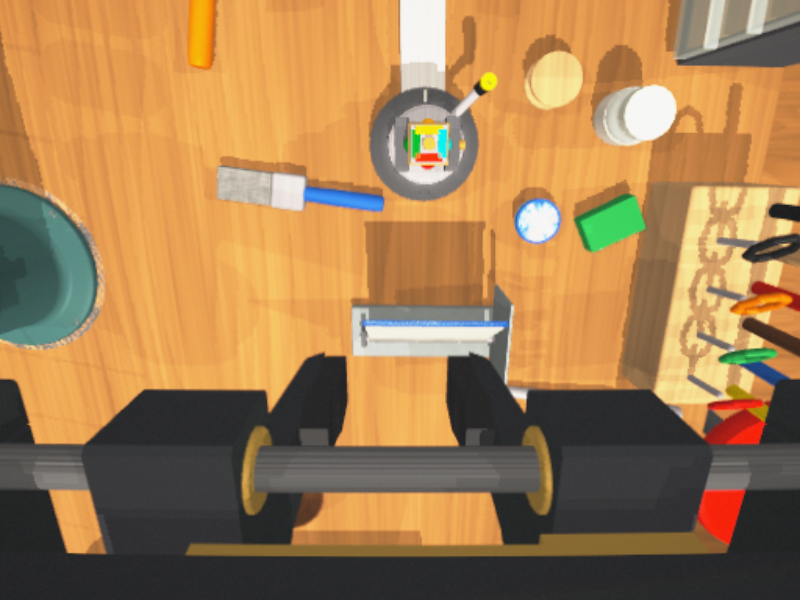

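The final view shows the amber bar facing up towards the camera rail at (430,130), at azimuth 92.6° against the wanted 91.7°. The reflector is at 0.53 rad, nothing else has moved and the gripper is clear.

```bash
python3 -c "
from cell import order
print(order.close_job())"
```

```text
the job is handed in; nothing more can be done
None
```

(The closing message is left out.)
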